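# Clear the grater and lock the cheese box

## Robot

A 6-joint arm with a two-finger parallel gripper is mounted at the origin on the work surface. World frame = base frame: x ahead of the robot, y to its left, z up, the work surface at z = 0. Lengths are in mm, angles in rad, forces in N, time in s.
With the tool pointing down it reaches from about 300 to 850 mm from the base axis. Payload 5.4 kg.
Tool frame: the origin (TCP) lies midway between the tips of the shut fingers; the grasp point (between the pads) lies 19 mm behind it (robot.hold_point_z is the distance from the TCP to the grasp point, in mm); z points along the fingers, y is the line along which they close (so a half turn about z gives the same grasp; the last joint's range is limited). The gripper opens to 85 mm and grips with 20 to 120 N. Pads are 22 mm wide; open, the fingers measure 114 mm over their backs; the gripper's body (76 mm by 85 mm) begins 54 mm behind the grasp point. The pads swing forward as they close: fully open they stand 13 mm farther back than shut.
Start: joints at [-0.21, 0.158, 1.597, -0, 1.386, -0.21], TCP at [574.984, -0.018, 231.299] pointing down, gripper open.
Joint ranges: [-2.91, 2.91], [-0.94, 2.29], [0.18, 2.7], [-1.29, 4.43], [0.17, 2.64], [-3, 3]. Speed limits (rad/s): [2.57, 2.57, 3.14, 3.14, 3.14, 3.14].

## Interface

Orientations are given as a rotation vector (axis times angle).
In Python, from plant import monitor, optics, robot gives the robot as it stands. The module is installed in compiled form; this text tells all that it offers.
- The arm moves only by the shell command python3 -m inch 'ROWS' [FORCE]. ROWS is JSON, a list of rows, each an object of numbers: "dx", "dy", "dz": the shift along the tool's x, y, z in m; "rx", "ry", "rz": the turn, a rotation vector about the tool's x, y, z in degrees; "claw": the gripper's target within -1 to 1 (fully open at 1, half-way at 0, shut at -1). A call has 1 to 10 rows; each row is the pose to reach, as a shift and turn from the pose commanded when the call began, along the tool's axes at that moment; what a row does not reach only later rows make up. A row lasts 1/10 s, in which the tool goes at most 50 mm and 8.59 degrees, less where a joint would pass 70% of its speed; a pose out of reach is approached as far as the arm can. A call with a gripper value outside its range is refused whole. The fingers move at their own pace and stop on an object; FORCE is the grip in N (left out, the last holds). Time passes only in rows, so rows that repeat a pose let the fingers close. It gives the time, the measured TCP pose, the force, the opening and the grip force at its end, in the units of the state.
- monitor.get_obs(): the state, without advancing time (a new reading comes with each control period).
- optics.get_image(name): name is "scene" or "side" or "wrist"; returns a dict with "color" (384x512x3 uint8, red, green, blue), "intrinsics" (3x3 intrinsics, pixels), "dist" ([k1, k2, p1, p2, k3] as OpenCV has them; the pictures are not rectified), "xyz" and "orientation" of the camera in the world; the wrist camera has in their place "mount" (4x4, takes a point from camera to tool coordinates, whose origin is the TCP and whose axes are the flange's). Camera axes: x right, y down, z forward; pixel columns grow to the right and rows downward; lengths in mm; the calibration is good to about 2 mm. A picture is of the moment at which its call begins: read the wrist's pose just before it. There is no depth.
- robot.close_job(): hands the job in; it is judged then, once.
The state is a dict: "time_s": time; "joints": joint angles; "qd": joint speeds; "effort": joint torques, N m; "tool_pos": TCP position; "tcp_rot": TCP orientation; "ft_force": force on the tool from outside, world axes, zero at the start; "ft_torque": the same for the moment, N m; "opening": opening from 0.0 (shut) to 1.0 (fully open); "finger_force": force on a finger pad.
Only numpy, scipy, OpenCV 4.12 (cv2) and the standard library are available. Lean on these libraries where they do the work, as an engineer would, in place of code of your own. Each camera call takes 0.05 s, during which the arm holds its last target. There are 200 camera calls.

## Task

The cheese box will not shut because a grater was left slanting in it and sticks out over the rim. Lift the grater out and lay it gently flat on the wooden cutting board without dropping it; then swing the lid fully shut and turn its orange knob clockwise until it stops. Leave the jar, the bowl and the tub where they are.

Things in the scene. Friction and masses are not known exactly. Their poses are not given: they have to be found in the camera images.
- grater: Loose steel box grater, 0.17 to 0.35 kg: straight hollow body 185 (x) by 60 (y) by 55 (z) mm, origin at its centre. Orange end cap (12 mm) and arched handle at +x, ending 146 mm from the origin. At the start it slants in the box, x along the box's +y, base on the floor, handle end on the +y rim and raised 0.39 rad; centre 67 mm above the counter, over the box's middle, 45 mm or more free on both sides.
- box: White box fixed to the counter, outside 180 (x) by 200 (y) mm, 76 mm high to the rim, walls 5 mm, floor 6 mm; origin at the centre of its underside. The lid is hinged along its +x side; the front is -x. Two flat cheese rounds, 66 mm in diameter and 25 mm high, are fixed on its floor at y = +52 mm.
- lid (a joint): Hinge of the grey lid (rad): 0 = shut on the rim, 1.57 = upright, 1.9 = stop, leaning back over +x. Starts wide open (1.65 to 1.85). The hinge is stiff: the lid stays at any angle, and moving it takes 1 to 5 N at the free edge. The lid is a plate 180 mm from hinge to free edge, 200 mm wide, 8 mm thick.
- lid_edge (a point): Middle of the lid's free edge, on the outer (upper when shut) face. Axes: x from the free edge to the hinge, y along the hinge, z out of the outer face.
- lid_hinge (a point): Point on the hinge line, at the middle of the lid's width, 76.5 mm above the counter; fixed to the box, with the box's axes. The lid's inner face passes through the hinge line, the outer face lies 8 mm off it.
- knob (a joint): Angle of the orange knob on the lid (rad), growing clockwise seen from above the shut lid: 0 = unlocked, 2.8 = locked stop. It starts between 0 and 0.3, stays where it is left and takes about 0.15 N m to turn. Most wrists need more than one grasp for the whole turn.
- knob_grip (a point): On the knob's axis, inside its bar grip; moves with the lid, turns with the knob. Bar 64 mm long (point x), 16 mm thick (point y), its top 12 mm above this point; under the bar a disc 68 mm in diameter, its top 22 mm below this point. With the lid shut it is over the middle of the box, 117 mm above the counter, z up. At knob = 0 the bar lies along the box's x.
- board: Wooden cutting board, fixed, 220 mm (x) by 320 mm (y), 18 mm thick; origin at the centre of its underside.
- jar: White jar with a screw cap, 84 mm in diameter, 160 mm tall, bystander; origin at the centre of its underside.
- bowl: Small light-green bowl, 130 mm in diameter, 50 mm high, bystander; origin at the centre of its underside.
- tub: White open tub, 90 mm in diameter, 60 mm high, bystander; origin at the centre of its underside.
Not all that is in view belongs to the job. Of the things like the grater, leave any that is blue or red; of the rest the larger one is meant.

How it is judged (in metres and radians):
On the way, in this order (a step that is already met when the one before it is completed fails the run):
1. the grater lies flat on the cutting board, let go and at rest (x of grater in the frame of board between -0.11 and 0.11 m and y of grater in the frame of board between -0.16 and 0.16 m and z of grater in the frame of board between 0.038 and 0.054 m and angle between grater's own x axis and vertical between 1.47 and 1.67 rad and linear speed of grater below 0.03 m/s and contact force between the fingers and grater below 0.1 N), for 0.2 s.
2. the lid is shut (value of joint lid below 0.03 rad), for 0.2 s.
3. the knob is turned to its locked stop with the lid shut (value of joint lid below 0.03 rad and value of joint knob above 2.7 rad), for 0.2 s.
At the end, for the whole second after the job is handed in: The grater lies flat (long axis level within 0.1 rad) and at rest on the cutting board, its centre over the board; the lid is shut (under 0.03 rad) and the knob is turned to its stop (over 2.7 of 2.8 rad) (all of step 1 and all of step 3); the robot touches nothing.
It fails at once if the grater is dropped or thrown (moving faster than 0.5 m/s with no finger on it) (linear speed of grater above 0.5 m/s and contact force between the fingers and grater below 0.05 N).
It fails at once if the jar is pushed away (by more than 30 mm) (distance of jar from where it was at the start of the episode above 0.03 m).
It fails at once if the bowl is pushed away (by more than 30 mm) (distance of bowl from where it was at the start of the episode above 0.03 m).
It fails at once if the tub is pushed away (by more than 30 mm) (distance of tub from where it was at the start of the episode above 0.03 m).
It also fails if it takes over 72 s, if anything falls off the work surface, if the arm or the gripper's body presses on something with over 40 N, if the wrist force passes 120 N, or if a joint passes its speed limit or range.

## Working session

There is one attempt and no reset: what is moved stays moved. The work goes in short steps, Python scripts to look and compute and a shell command to move; the robot and the scene stay as the last step left them, time stands still between calls to the robot, and variables do not carry over. Pictures are saved under pics/ and viewed, at most 11 in all, crops included, and the job is handed in when it is done.

```bash
mkdir -p pics
cat > h.py <<'E'
import numpy as np, cv2
from scipy.spatial.transform import Rotation as R
from plant import monitor, optics, robot
def campose(name):
    o=monitor.get_obs(); im=optics.get_image(name)
    if name=='wrist':
        Rt=R.from_rotvec(o['tcp_rot']).as_matrix(); M=np.array(im['mount'])
        Rc=Rt@M[:3,:3]; p=Rt@M[:3,3]+np.array(o['tool_pos'])
    else:
        Rc=R.from_rotvec(im['orientation']).as_matrix() if np.size(im['orientation'])==3 else np.array(im['orientation']); p=np.array(im['xyz'])
    return im,Rc,p
def ray(im,Rc,uv):
    n=cv2.undistortPoints(np.array(uv,float).reshape(-1,1,2),np.array(im['intrinsics']),np.array(im['dist'])).reshape(-1,2)
    return np.c_[n,np.ones(len(n))]@Rc.T
def plane(c,uv,z):
    d=ray(c[0],c[1],uv); return c[2]+d*((z-c[2][2])/d[:,2:])
def tri(cs,uvs):
    A=np.zeros((3,3));b=np.zeros(3)
    for c,uv in zip(cs,uvs):
        d=ray(c[0],c[1],[uv])[0]; d/=np.linalg.norm(d); P=np.eye(3)-np.outer(d,d); A+=P; b+=P@c[2]
    return np.linalg.solve(A,b)
def proj(c,X):
    rv=cv2.Rodrigues(c[1].T)[0]; t=-c[1].T@c[2]
    return cv2.projectPoints(np.array(X,float).reshape(-1,1,3),rv,t,np.array(c[0]['intrinsics']),np.array(c[0]['dist']))[0].reshape(-1,2)
E
python3 - <<'E'
from h import *
print(monitor.get_obs())
for n in ['scene','side']:
    c=campose(n); print(n,c[2],c[1].round(3).tolist(),c[0]['intrinsics'],c[0]['dist'],c[0]['orientation'])
    cv2.imwrite(f'pics/{n}0.png',cv2.resize(c[0]['color'][:,:,::-1],(800,600),interpolation=cv2.INTER_CUBIC))
E
```

```text
{'time_s': 0.0, 'joints': array([-2.10096955e-01,  1.59098608e-01,  1.59823669e+00, -4.10736317e-05,
        1.38619913e+00, -2.10105674e-01]), 'qd': array([-3.56818478e-04, -8.23255501e-05, -1.44534662e-03,  1.66481352e-03,
        2.05599669e-03,  7.13347122e-05]), 'effort': array([ 1.96016467e-04, -3.96006632e+01, -3.31426942e+01, -2.07608541e-04,
        8.36965773e-03, -3.09808388e-05]), 'tool_pos': array([5.74393290e+02, 9.73763429e-02, 2.30286827e+02]), 'tcp_rot': array([-2.22028655e+00, -2.22032274e+00,  1.71185449e-03]), 'ft_force': array([ 0.23177615, -0.03323236, -0.14765653]), 'ft_torque': array([-0.04202453,  0.01106817,  0.01778105]), 'finger_force': 0.0, 'opening': 1.0045076713490213}
scene [ 891.19081835 -344.89782953  857.91251039] [[0.556, 0.71, -0.433], [0.831, -0.48, 0.281], [-0.008, -0.516, -0.857]] [[364.92125314   0.         257.65732694]
 [  0.         364.92125314 186.86739952]
 [  0.           0.           1.        ]] [-0.00610484  0.          0.          0.          0.        ] [-2.33422529 -1.24423449  0.3557739 ]
side [ 135.39648928 -766.70138283  691.71917624] [[0.863, -0.323, 0.388], [-0.505, -0.533, 0.679], [-0.013, -0.782, -0.623]] [[389.09981176   0.         254.9667609 ]
 [  0.         389.09981176 196.81564787]
 [  0.           0.           1.        ]] [-0.09451113  0.          0.          0.          0.        ] [-2.17741033  0.5972816  -0.2706906 ]
```

View pics/scene0.png

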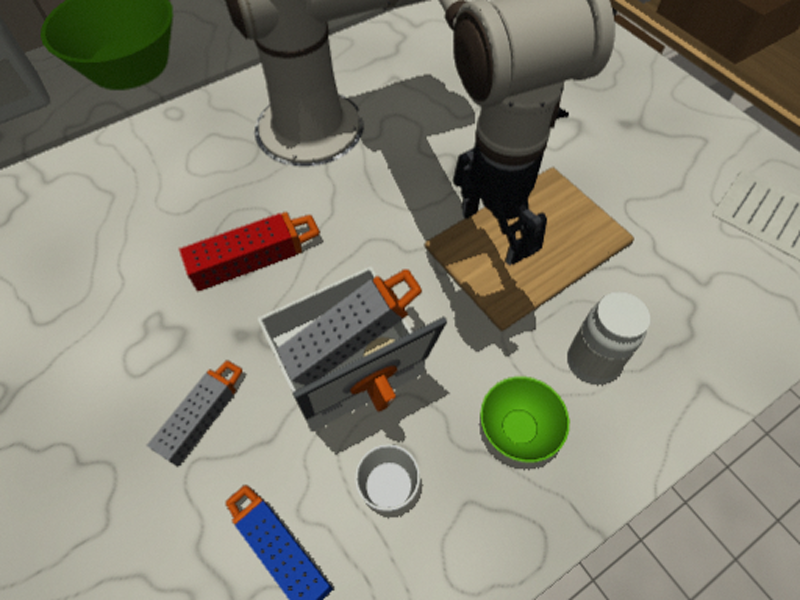

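View pics/side0.png

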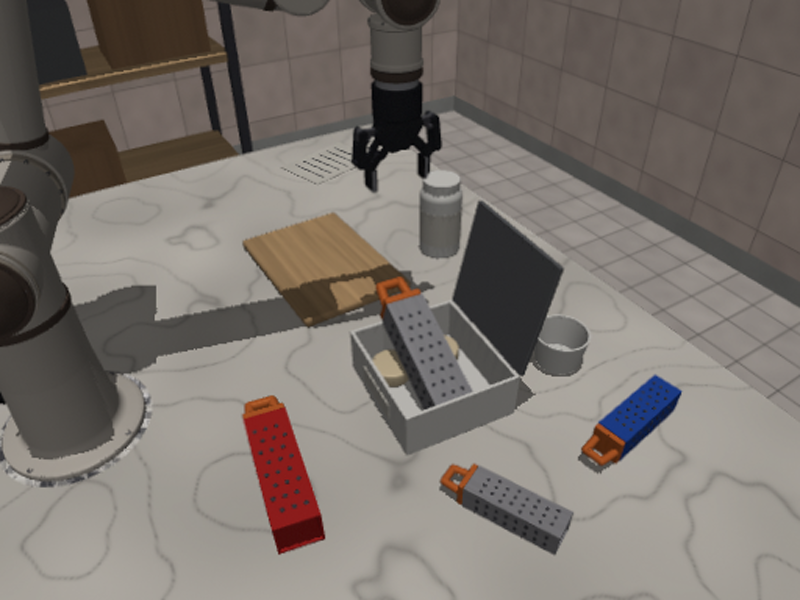

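The scene view shows these candidates: the grey grater slanting in the white box (345,325), a small grey one on the counter (195,415), a red one (250,250) and a blue one (285,555). The one meant is the grey grater in the box, since it is the larger of those that are neither blue nor red. I'll confirm with one enlarged crop.

Run:
```python
from h import *
a=campose('scene')[0]['color'][165:285,160:295,::-1]; b=campose('side')[0]['color'][120:295,215:365,::-1]
a=cv2.resize(a,(400,356),interpolation=cv2.INTER_CUBIC); b=cv2.resize(b,(400,467),interpolation=cv2.INTER_CUBIC)
o=np.zeros((467,800,3),np.uint8); o[:356,:400]=a;o[:,400:]=b
cv2.imwrite('pics/crop1.png',o)
c=campose('scene')
s=512/800
print('board',plane(c,np.array([(425,243),(552,168),(633,240),(505,328)])*s,18).round(0).tolist())
print('jar top',plane(c,[(623*s,312*s)],160),'tub',plane(c,[(389*s,472*s)],60),'bowl',plane(c,[(525*s,415*s)],50),'small',plane(c,[(195*s,415*s)],40),'red',plane(c,np.array([(195,270),(318,230)])*s,50))
```

```text
board [[404.0, 21.0, 18.0], [395.0, 333.0, 18.0], [610.0, 338.0, 18.0], [620.0, 32.0, 18.0]]
jar top [[738.02496969 120.48806363 160.        ]] tub [[ 717.79440834 -259.31006357   60.        ]] bowl [[757.91452287 -48.54651366  50.        ]] small [[ 482.95466708 -451.61659193   40.        ]] red [[ 249.40431484 -348.55502962   50.        ]
 [ 292.71424578 -133.2587683    50.        ]]
```

View pics/crop1.png

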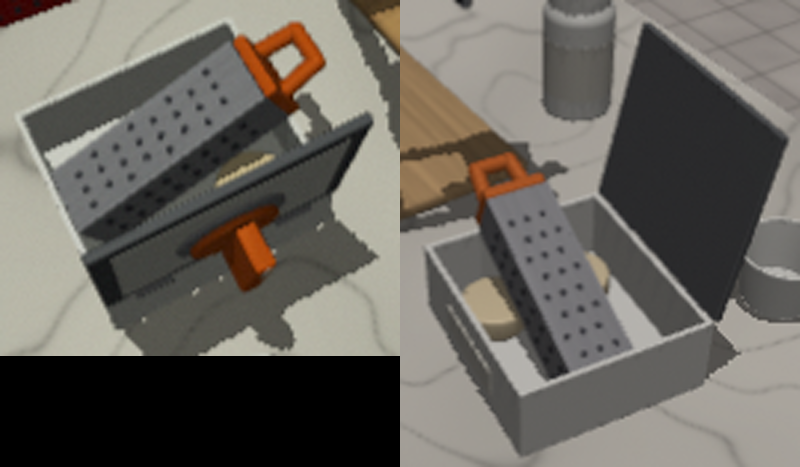

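The crop confirms it: the grey grater with the orange handle lies slanting in the box. The rim corners in the right panel are about (27,247), (120,397), (315,325) and (198,195). The lid is wide open with its knob on the outside.

Run:
```python
from h import *
a=campose('scene');b=campose('side')
S=lambda p:np.array(p)/2.667+[215,120]
C=lambda p:np.array(p)/2.963+[160,165]
A=lambda u,v:round(np.degrees(np.arctan2(*(v-u)[:2][::-1])),1)
q=plane(b,S([(27,247),(120,397),(315,325),(198,195)]),76); print(q.round(0).tolist(),'center',q.mean(0).round(1), 'ctr diag',(q[0]+q[2])/2,(q[1]+q[3])/2)
print('y dirs',A(q[1],q[0]),A(q[2],q[3]),'x dirs',A(q[1],q[2]),A(q[0],q[3]))
p=plane(a,C([(20,118),(230,25)]),76);print('scene front rim',p.round(0).tolist(),A(p[0],p[1]))
for u,v in [((245,25),(370,118)),((385,135),(85,262))]:
  print('lid corner',tri([b,a],[S(u),C(v)]).round(0))
# grater: top face corners, tri
for n,u,v in [('cap +x end left',(83,200),(240,40)),('cap right',(143,182),(290,108)),('handle tip ',(95,160),(322,48))]:
  print(n,tri([b,a],[S(u),C(v)]).round(0))
```

```text
[[426.0, -112.0, 76.0], [407.0, -308.0, 76.0], [586.0, -324.0, 76.0], [602.0, -129.0, 76.0]] center [ 505.1 -218.    76. ] ctr diag [ 505.96136947 -218.02021462   76.        ] [ 504.32352965 -218.05742407   76.        ]
y dirs 84.5 85.4 x dirs -5.4 -5.5
scene front rim [[415.0, -301.0, 76.0], [434.0, -109.0, 76.0]] 84.2
lid corner [ 645. -125.  247.]
lid corner [ 630. -322.  251.]
cap +x end left [ 477. -124.  119.]
cap right [ 545. -120.  108.]
handle tip  [519. -72. 115.]
```

```bash
cat >> h.py <<'E'
Y=np.radians(-5.3); BOX=np.array([507.,-216.,0.])
def row(pos,Rt):
    o=monitor.get_obs(); R0=R.from_rotvec(o['tcp_rot']).as_matrix()
    d=R0.T@(np.array(pos)-o['tool_pos'])/1000; r=np.degrees(R.from_matrix(R0.T@Rt).as_rotvec())
    print('t',round(o['time_s'],2),'d',d.round(4),'r',r.round(1),'F',o['ft_force'].round(1),'open',round(o['opening'],2),'tcp',o['tool_pos'].round(1))
def tool(yaw,tilt):  # tool y at world angle yaw; tilt tips z toward tool x
    x=np.array([-np.sin(yaw),np.cos(yaw),0]);y=np.array([np.cos(yaw),np.sin(yaw),0]);D=np.c_[x,y,np.cross(x,y)]
    return D@R.from_euler('y',tilt).as_matrix()
E
python3 - <<'E'
from h import *
T=tool(Y,0.39); c=BOX+[0,0,67]
row(c-T[:,2]*90,T)
print(T[:,2])
E
```

```text
t 0.35 d [-0.2501 -0.071   0.0808] r [-1.1 22.3  5.2] F [ 0.2 -0.7  0.7] open 1.0 tcp [574.8  -0.  231.1]
[ 0.03511823  0.37856299 -0.92490906]
```

```bash
python3 -m inch '[{"dx":-0.04,"dy":-0.02,"ry":5,"claw":1},{"dx":-0.08,"dy":-0.04,"ry":10,"rz":2,"claw":1},{"dx":-0.12,"dy":-0.06,"ry":15,"rz":4,"claw":1},{"dx":-0.16,"dy":-0.071,"dz":0.0,"rx":-1.1,"ry":22.3,"rz":5.2,"claw":1},{"dx":-0.2,"dy":-0.071,"dz":0.03,"rx":-1.1,"ry":22.3,"rz":5.2,"claw":1},{"dx":-0.25,"dy":-0.071,"dz":0.06,"rx":-1.1,"ry":22.3,"rz":5.2,"claw":1},{"dx":-0.25,"dy":-0.071,"dz":0.081,"rx":-1.1,"ry":22.3,"rz":5.2,"claw":1},{"dx":-0.25,"dy":-0.071,"dz":0.081,"rx":-1.1,"ry":22.3,"rz":5.2,"claw":1},{"dx":-0.25,"dy":-0.071,"dz":0.081,"rx":-1.1,"ry":22.3,"rz":5.2,"claw":1}]' 60
python3 - <<'E'
from h import *
T=tool(Y,0.39); row(BOX+[0,0,67]-T[:,2]*90,T)
c=campose('wrist'); im=c[0]['color'].copy()
ax=T[:,0]
n=-T[:,2]; G=BOX+[0,0,67]
pts=[G+27.5*n+s*92.5*ax+k*30*T[:,1] for s in(-1,1) for k in(-1,1)]
uv=proj(c,pts); print(uv.round(0).tolist())
for p in uv: cv2.circle(im,tuple(int(x) for x in p),3,(0,255,0),-1)
cv2.imwrite('pics/w1.png',cv2.resize(im[:,:,::-1],(800,600)))
E
```

```text
t 0.35 d [-0.2501 -0.071   0.0808] r [-1.1 22.3  5.2] F [ 0.2 -0.7  0.7] open 1.0 tcp [574.8  -0.  231.1]
[[167.0, 414.0], [215.0, 417.0], [152.0, 337.0], [218.0, 342.0]]invalid input
```

View pics/w1.png

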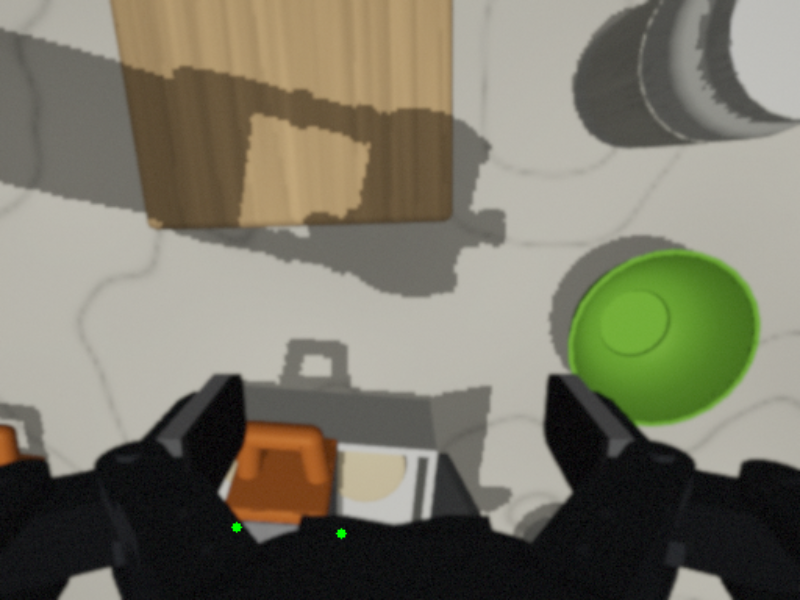

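The wrist view shows the handle and end cap at about (285,470), and my predicted cap corners lie within 8 px of it. The move was refused, so I'll try again with every key in every row.

```bash
python3 -m inch '[{"dx":-0.04,"dy":-0.02,"dz":0,"rx":0,"ry":5,"rz":0,"claw":1},{"dx":-0.08,"dy":-0.04,"dz":0,"rx":0,"ry":10,"rz":2,"claw":1},{"dx":-0.12,"dy":-0.06,"dz":0,"rx":0,"ry":15,"rz":4,"claw":1},{"dx":-0.16,"dy":-0.071,"dz":0,"rx":-1.1,"ry":22.3,"rz":5.2,"claw":1},{"dx":-0.2,"dy":-0.071,"dz":0.03,"rx":-1.1,"ry":22.3,"rz":5.2,"claw":1},{"dx":-0.25,"dy":-0.071,"dz":0.06,"rx":-1.1,"ry":22.3,"rz":5.2,"claw":1},{"dx":-0.25,"dy":-0.071,"dz":0.081,"rx":-1.1,"ry":22.3,"rz":5.2,"claw":1},{"dx":-0.25,"dy":-0.071,"dz":0.081,"rx":-1.1,"ry":22.3,"rz":5.2,"claw":1},{"dx":-0.25,"dy":-0.071,"dz":0.081,"rx":-1.1,"ry":22.3,"rz":5.2,"claw":1}]' 60
python3 - <<'E'
from h import *
T=tool(Y,0.39); row(BOX+[0,0,67]-T[:,2]*90,T)
c=campose('wrist'); im=c[0]['color'].copy()
ax=T[:,0]
n=-T[:,2]; G=BOX+[0,0,67]
pts=[G+27.5*n+s*92.5*ax+k*30*T[:,1] for s in(-1,1) for k in(-1,1)]
uv=proj(c,pts); print(uv.round(0).tolist())
for p in uv: cv2.circle(im,tuple(int(x) for x in p),3,(0,255,0),-1)
cv2.imwrite('pics/w2.png',cv2.resize(im[:,:,::-1],(800,600)))
E
```

```text
time_s: 1.3
tool_pos: [504.0, -249.4, 150.6]
tcp_rot: [-2.105, -1.92, -0.417]
ft_force: [0.7, -0.1, 0.0]
opening: 1.001
finger_force: 0.0
t 1.3 d [-0.0008 -0.0001  0.    ] r [ 0. -0.  0.] F [ 0.7 -0.1  0. ] open 1.0 tcp [ 504.  -249.4  150.6]
[[212.0, 323.0], [292.0, 323.0], [202.0, 57.0], [302.0, 58.0]]
```

View pics/w2.png

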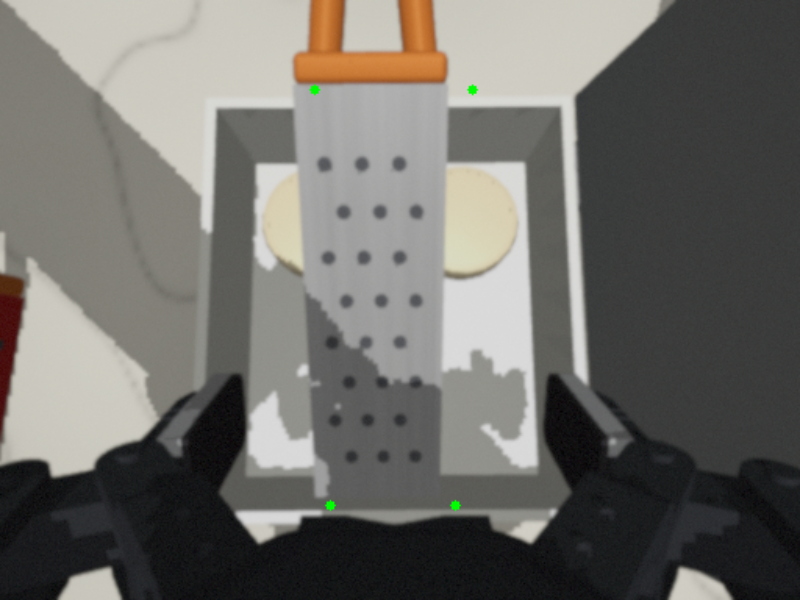

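The grater's top face spans columns 294–447 at the cap and 314–440 at the base. It lies about 8 mm to the left of where I predicted, while the box itself fits. I'll shift 8 mm, go down and grip.

```bash
python3 -m inch '[{"dx":0,"dy":-0.008,"dz":0.03,"rx":0,"ry":0,"rz":0,"claw":1},{"dx":0,"dy":-0.008,"dz":0.055,"rx":0,"ry":0,"rz":0,"claw":1},{"dx":0,"dy":-0.008,"dz":0.08,"rx":0,"ry":0,"rz":0,"claw":1},{"dx":0,"dy":-0.008,"dz":0.1,"rx":0,"ry":0,"rz":0,"claw":1},{"dx":0,"dy":-0.008,"dz":0.11,"rx":0,"ry":0,"rz":0,"claw":1},{"dx":0,"dy":-0.008,"dz":0.11,"rx":0,"ry":0,"rz":0,"claw":1}]' 60
python3 -m inch '[{"dx":0,"dy":0,"dz":0,"rx":0,"ry":0,"rz":0,"claw":-1},{"dx":0,"dy":0,"dz":0,"rx":0,"ry":0,"rz":0,"claw":-1},{"dx":0,"dy":0,"dz":0,"rx":0,"ry":0,"rz":0,"claw":-1},{"dx":0,"dy":0,"dz":0,"rx":0,"ry":0,"rz":0,"claw":-1},{"dx":0,"dy":0,"dz":0,"rx":0,"ry":0,"rz":0,"claw":-1},{"dx":0,"dy":0,"dz":0,"rx":0,"ry":0,"rz":0,"claw":-1},{"dx":0,"dy":0,"dz":0,"rx":0,"ry":0,"rz":0,"claw":-1}]' 60
```

```text
time_s: 1.95
tool_pos: [500.1, -206.4, 48.8]
tcp_rot: [-2.104, -1.922, -0.416]
ft_force: [0.0, -0.6, -0.1]
opening: 0.998
finger_force: 0.0
time_s: 2.65
tool_pos: [501.1, -209.1, 50.3]
tcp_rot: [-2.108, -1.923, -0.418]
ft_force: [0.2, -0.8, 6.6]
opening: 0.692
finger_force: 64.7
```

```bash
python3 -m inch '[{"dx":0.004,"dy":0,"dz":-0.009,"rx":0,"ry":0,"rz":0,"claw":-1},{"dx":0.011,"dy":0,"dz":-0.028,"rx":0,"ry":0,"rz":0,"claw":-1},{"dx":0.02,"dy":0,"dz":-0.05,"rx":0,"ry":0,"rz":0,"claw":-1},{"dx":0.03,"dy":0,"dz":-0.074,"rx":0,"ry":0,"rz":0,"claw":-1},{"dx":0.04,"dy":0,"dz":-0.098,"rx":0,"ry":0,"rz":0,"claw":-1},{"dx":0.048,"dy":0,"dz":-0.117,"rx":0,"ry":0,"rz":0,"claw":-1},{"dx":0.053,"dy":0,"dz":-0.13,"rx":0,"ry":0,"rz":0,"claw":-1},{"dx":0.053,"dy":0,"dz":-0.13,"rx":0,"ry":0,"rz":0,"claw":-1}]' 60
python3 - <<'E'
from h import *
row([503,180,190],tool(np.radians(0),0))
row([503,180,27],tool(np.radians(0),0))
a=campose('scene')[0]['color'];b=campose('side')[0]['color']
cv2.imwrite('pics/l1.png',cv2.resize(np.hstack([a[90:290,130:390],b[60:260,150:410]])[:,:,::-1],(800,308)))
E
```

```text
time_s: 3.45
tool_pos: [500.5, -208.9, 190.9]
tcp_rot: [-2.109, -1.924, -0.417]
ft_force: [0.3, -0.7, -3.3]
opening: 0.695
finger_force: 65.4
t 3.45 d [ 0.3586 -0.0334  0.1468] r [  1.3 -22.1  -5.2] F [ 0.3 -0.7 -3.3] open 0.69 tcp [ 500.5 -208.9  190.9]
t 3.45 d [ 0.2971 -0.0341  0.2978] r [  1.3 -22.1  -5.2] F [ 0.3 -0.7 -3.3] open 0.69 tcp [ 500.5 -208.9  190.9]
```

View pics/l1.png

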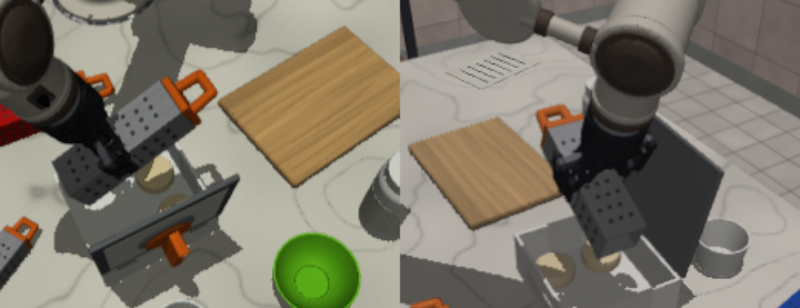

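The grater is clear of the box and firmly held. Next I carry it across to the board, levelling it on the way.

```bash
python3 -m inch '[{"dx":0.018,"dy":-0.002,"dz":0.007,"rx":0.1,"ry":-1.1,"rz":-0.3,"claw":-1},{"dx":0.054,"dy":-0.005,"dz":0.022,"rx":0.2,"ry":-3.3,"rz":-0.8,"claw":-1},{"dx":0.09,"dy":-0.008,"dz":0.037,"rx":0.3,"ry":-5.5,"rz":-1.3,"claw":-1},{"dx":0.126,"dy":-0.012,"dz":0.051,"rx":0.5,"ry":-7.7,"rz":-1.8,"claw":-1},{"dx":0.161,"dy":-0.015,"dz":0.066,"rx":0.6,"ry":-10,"rz":-2.3,"claw":-1},{"dx":0.197,"dy":-0.018,"dz":0.081,"rx":0.7,"ry":-12.2,"rz":-2.9,"claw":-1},{"dx":0.233,"dy":-0.022,"dz":0.095,"rx":0.8,"ry":-14.4,"rz":-3.4,"claw":-1},{"dx":0.269,"dy":-0.025,"dz":0.11,"rx":1,"ry":-16.6,"rz":-3.9,"claw":-1},{"dx":0.305,"dy":-0.028,"dz":0.125,"rx":1.1,"ry":-18.8,"rz":-4.4,"claw":-1},{"dx":0.34,"dy":-0.032,"dz":0.139,"rx":1.2,"ry":-21,"rz":-4.9,"claw":-1}]' 60
python3 - <<'E'
from h import *
row([503,180,190],tool(0,0))
E
```

```text
time_s: 4.55
tool_pos: [500.1, 162.3, 187.4]
tcp_rot: [-2.213, -2.203, -0.018]
ft_force: [1.3, 0.0, -3.1]
opening: 0.699
finger_force: 65.2
t 4.55 d [ 0.0178  0.0028 -0.0022] r [-0.3 -1.2 -0.2] F [ 1.3  0.  -3.1] open 0.7 tcp [500.1 162.3 187.4]
```

```bash
python3 -m inch '[{"dx":0.014,"dy":0.003,"dz":0.01,"rx":-0.3,"ry":-1.2,"rz":-0.2,"claw":-1},{"dx":0.018,"dy":0.003,"dz":0.035,"rx":-0.3,"ry":-1.2,"rz":-0.2,"claw":-1},{"dx":0.018,"dy":0.003,"dz":0.06,"rx":-0.3,"ry":-1.2,"rz":-0.2,"claw":-1},{"dx":0.018,"dy":0.003,"dz":0.085,"rx":-0.3,"ry":-1.2,"rz":-0.2,"claw":-1},{"dx":0.018,"dy":0.003,"dz":0.11,"rx":-0.3,"ry":-1.2,"rz":-0.2,"claw":-1},{"dx":0.018,"dy":0.003,"dz":0.13,"rx":-0.3,"ry":-1.2,"rz":-0.2,"claw":-1},{"dx":0.018,"dy":0.003,"dz":0.142,"rx":-0.3,"ry":-1.2,"rz":-0.2,"claw":-1},{"dx":0.018,"dy":0.003,"dz":0.148,"rx":-0.3,"ry":-1.2,"rz":-0.2,"claw":-1},{"dx":0.018,"dy":0.003,"dz":0.15,"rx":-0.3,"ry":-1.2,"rz":-0.2,"claw":-1},{"dx":0.018,"dy":0.003,"dz":0.15,"rx":-0.3,"ry":-1.2,"rz":-0.2,"claw":-1}]' 60
python3 - <<'E'
from h import *
row([503,180,27],tool(0,0))
a=campose('scene')[0]['color'];b=campose('side')[0]['color']
cv2.imwrite('pics/l2.png',cv2.resize(np.hstack([a[60:220,240:420],b[90:250,120:300]])[:,:,::-1],(800,356),interpolation=cv2.INTER_CUBIC))
E
```

```text
time_s: 5.55
tool_pos: [505.0, 182.1, 40.3]
tcp_rot: [2.222, 2.219, 0.007]
ft_force: [-0.4, 0.2, -2.8]
opening: 0.696
finger_force: 65.3
t 5.55 d [-0.0022 -0.002   0.0132] r [ 0.2 -0.1 -0.1] F [-0.4  0.2 -2.8] open 0.7 tcp [505.  182.1  40.3]
```

View pics/l2.png

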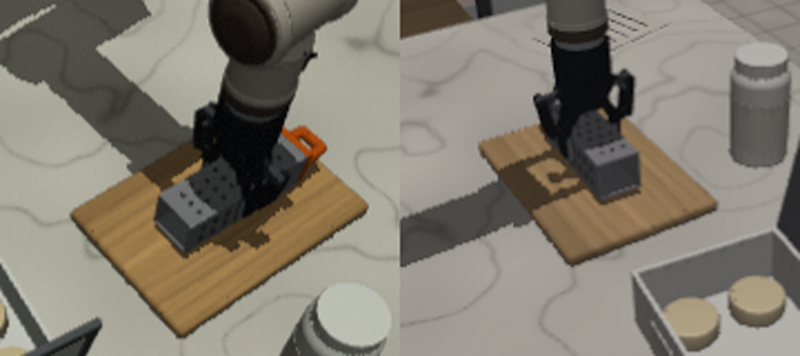

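The grater hangs level just above the middle of the board, with its base at about (195,215) in the left panel. I'll lower it gently until it touches.

```bash
python3 -m inch '[{"dx":0,"dy":0,"dz":0.003,"rx":0,"ry":0,"rz":0,"claw":-1},{"dx":0,"dy":0,"dz":0.006,"rx":0,"ry":0,"rz":0,"claw":-1},{"dx":0,"dy":0,"dz":0.009,"rx":0,"ry":0,"rz":0,"claw":-1},{"dx":0,"dy":0,"dz":0.01,"rx":0,"ry":0,"rz":0,"claw":-1},{"dx":0,"dy":0,"dz":0.01,"rx":0,"ry":0,"rz":0,"claw":-1}]' 60
python3 -m inch '[{"dx":0,"dy":0,"dz":0.001,"rx":0,"ry":0,"rz":0,"claw":-1},{"dx":0,"dy":0,"dz":0.002,"rx":0,"ry":0,"rz":0,"claw":-1},{"dx":0,"dy":0,"dz":0.002,"rx":0,"ry":0,"rz":0,"claw":-1}]'
```

```text
time_s: 6.15
tool_pos: [504.6, 182.1, 30.0]
tcp_rot: [2.222, 2.219, 0.005]
ft_force: [-0.9, -0.4, -0.5]
opening: 0.699
finger_force: 65.5
time_s: 6.45
tool_pos: [504.8, 182.2, 29.7]
tcp_rot: [2.222, 2.219, 0.005]
ft_force: [-9.2, -0.7, 14.0]
opening: 0.698
finger_force: 66.4
```

Contact with the board. I'll ease the push and open slowly, then back off.

```bash
python3 -m inch '[{"dx":0,"dy":0,"dz":-0.001,"rx":0,"ry":0,"rz":0,"claw":-1},{"dx":0,"dy":0,"dz":-0.001,"rx":0,"ry":0,"rz":0,"claw":-1}]' 20
python3 -m inch '[{"dx":0,"dy":0,"dz":0,"rx":0,"ry":0,"rz":0,"claw":0.5},{"dx":0,"dy":0,"dz":0,"rx":0,"ry":0,"rz":0,"claw":0.7},{"dx":0,"dy":0,"dz":0,"rx":0,"ry":0,"rz":0,"claw":1},{"dx":0,"dy":0,"dz":0,"rx":0,"ry":0,"rz":0,"claw":1},{"dx":0,"dy":0,"dz":0,"rx":0,"ry":0,"rz":0,"claw":1},{"dx":0,"dy":0,"dz":0,"rx":0,"ry":0,"rz":0,"claw":1}]' 20
```

```text
time_s: 6.65
tool_pos: [505.0, 182.2, 29.7]
tcp_rot: [2.222, 2.219, 0.007]
ft_force: [-4.3, 0.7, 7.7]
opening: 0.701
finger_force: 66.1
time_s: 7.25
tool_pos: [504.6, 182.1, 28.8]
tcp_rot: [2.222, 2.219, 0.006]
ft_force: [0.1, -0.6, -0.5]
opening: 0.998
finger_force: 0.0
```

```bash
python3 -m inch '[{"dx":0,"dy":0,"dz":-0.01,"rx":0,"ry":0,"rz":0,"claw":1},{"dx":0,"dy":0,"dz":-0.03,"rx":0,"ry":0,"rz":0,"claw":1},{"dx":0,"dy":0,"dz":-0.065,"rx":0,"ry":0,"rz":0,"claw":1},{"dx":0,"dy":0,"dz":-0.11,"rx":0,"ry":0,"rz":0,"claw":1},{"dx":0,"dy":0,"dz":-0.155,"rx":0,"ry":0,"rz":0,"claw":1},{"dx":0,"dy":0,"dz":-0.2,"rx":0,"ry":0,"rz":0,"claw":-1},{"dx":0,"dy":0,"dz":-0.23,"rx":0,"ry":0,"rz":0,"claw":-1},{"dx":0,"dy":0,"dz":-0.25,"rx":0,"ry":0,"rz":0,"claw":-1},{"dx":0,"dy":0,"dz":-0.25,"rx":0,"ry":0,"rz":0,"claw":-1}]' 20
python3 - <<'E'
from h import *
c=campose('scene');a=c[0]['color'];b=campose('side')[0]['color']
# lid knob
hsv=cv2.cvtColor(a,cv2.COLOR_RGB2HSV); m=cv2.inRange(hsv,(5,150,80),(18,255,255))
n,l,s,ct=cv2.connectedComponentsWithStats(m)
print([(s[i].tolist(),ct[i].round(0).tolist()) for i in range(1,n) if s[i,4]>40])
cv2.imwrite('pics/l3.png',cv2.resize(np.hstack([a[80:270,180:420],b[80:270,170:410]])[:,:,::-1],(800,317),interpolation=cv2.INTER_CUBIC))
E
```

```text
time_s: 8.15
tool_pos: [505.5, 181.9, 283.4]
tcp_rot: [2.218, 2.216, 0.016]
ft_force: [0.5, -0.0, 0.2]
opening: 0.334
finger_force: 0.0
[([363, 118, 23, 18, 164], [376.0, 126.0]), ([180, 136, 24, 19, 215], [192.0, 145.0]), ([133, 231, 22, 16, 151], [145.0, 238.0]), ([240, 240, 13, 18, 131], [246.0, 248.0]), ([145, 311, 23, 24, 233], [155.0, 321.0])]
```

View pics/l3.png

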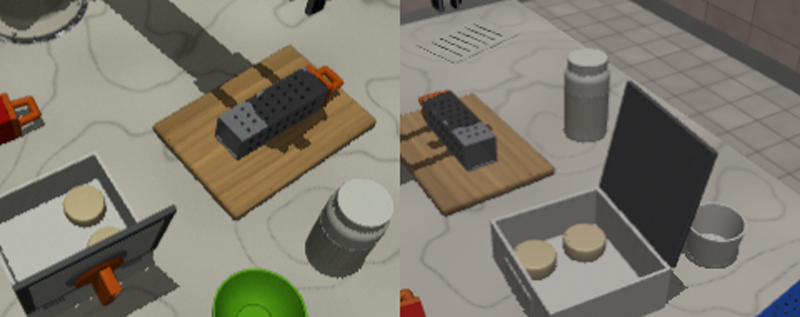

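The grater lies flat on the board. Now I move behind the lid with shut fingers, turning the tool −90° so that the knob turn later has wrist range.

```bash
python3 -m inch '[{"dx":-0.03,"dy":0.025,"dz":0,"rx":0,"ry":0,"rz":-8,"claw":-1},{"dx":-0.07,"dy":0.05,"dz":0,"rx":0,"ry":0,"rz":-16,"claw":-1},{"dx":-0.11,"dy":0.075,"dz":0,"rx":0,"ry":0,"rz":-24,"claw":-1},{"dx":-0.15,"dy":0.1,"dz":0,"rx":0,"ry":0,"rz":-32,"claw":-1},{"dx":-0.19,"dy":0.125,"dz":0,"rx":0,"ry":0,"rz":-40,"claw":-1},{"dx":-0.23,"dy":0.15,"dz":0,"rx":0,"ry":0,"rz":-48,"claw":-1},{"dx":-0.27,"dy":0.175,"dz":0,"rx":0,"ry":0,"rz":-56,"claw":-1},{"dx":-0.31,"dy":0.195,"dz":0,"rx":0,"ry":0,"rz":-64,"claw":-1},{"dx":-0.355,"dy":0.195,"dz":0,"rx":0,"ry":0,"rz":-72,"claw":-1},{"dx":-0.4,"dy":0.195,"dz":0,"rx":0,"ry":0,"rz":-80,"claw":-1}]' 60
python3 - <<'E'
from h import *
# tool y along box +y/-y : yaw = Y+90deg
for p in ([695,-233,283],[695,-233,225]): row(p,tool(Y+np.pi/2,0))
print(monitor.get_obs()['joints'].round(2),tool(Y+np.pi/2,0).round(2).tolist())
E
```

```text
time_s: 9.25
tool_pos: [697.6, -219.8, 275.3]
tcp_rot: [-0.266, -3.129, -0.006]
ft_force: [0.4, -0.2, -0.5]
opening: -0.001
finger_force: 0.0
t 9.25 d [ 0.0003 -0.0134 -0.0078] r [ 0.2 -0.1 -4.4] F [ 0.4 -0.2 -0.5] open -0.0 tcp [ 697.6 -219.8  275.3]
t 9.25 d [ 0.0002 -0.0137  0.0502] r [ 0.2 -0.1 -4.4] F [ 0.4 -0.2 -0.5] open -0.0 tcp [ 697.6 -219.8  275.3]
[-0.47  0.55  1.01  0.    1.58 -1.87] [[-1.0, 0.09, 0.0], [0.09, 1.0, 0.0], [0.0, 0.0, -1.0]]
```

```bash
python3 -m inch '[{"dx":0,"dy":-0.014,"dz":0.02,"rx":0,"ry":0,"rz":-4.4,"claw":-1},{"dx":0,"dy":-0.014,"dz":0.05,"rx":0,"ry":0,"rz":-4.4,"claw":-1},{"dx":0,"dy":-0.014,"dz":0.05,"rx":0,"ry":0,"rz":-4.4,"claw":-1}]'
python3 -m inch '[{"dx":0.02,"dy":0,"dz":-0.003,"rx":0,"ry":0,"rz":0,"claw":-1},{"dx":0.04,"dy":0,"dz":-0.006,"rx":0,"ry":0,"rz":0,"claw":-1},{"dx":0.058,"dy":0,"dz":-0.009,"rx":0,"ry":0,"rz":0,"claw":-1},{"dx":0.074,"dy":0,"dz":-0.0105,"rx":0,"ry":0,"rz":0,"claw":-1},{"dx":0.09,"dy":0,"dz":-0.012,"rx":0,"ry":0,"rz":0,"claw":-1},{"dx":0.107,"dy":0,"dz":-0.012,"rx":0,"ry":0,"rz":0,"claw":-1},{"dx":0.123,"dy":0,"dz":-0.0105,"rx":0,"ry":0,"rz":0,"claw":-1},{"dx":0.123,"dy":0,"dz":-0.0105,"rx":0,"ry":0,"rz":0,"claw":-1}]'
python3 - <<'E'
from h import *
a=campose('scene')[0]['color'];b=campose('side')[0]['color']
cv2.imwrite('pics/l4.png',cv2.resize(np.hstack([a[110:300,140:340],b[60:250,200:400]])[:,:,::-1],(800,380),interpolation=cv2.INTER_CUBIC))
E
```

```text
time_s: 9.55
tool_pos: [692.4, -231.4, 220.1]
tcp_rot: [-0.157, -3.128, -0.013]
ft_force: [-0.3, -0.2, -1.3]
opening: 0.0
finger_force: 0.0
time_s: 10.35
tool_pos: [572.5, -219.3, 239.1]
tcp_rot: [0.155, 3.135, 0.004]
ft_force: [-0.1, -0.0, -0.1]
opening: -0.004
finger_force: 0.0
```

View pics/l4.png

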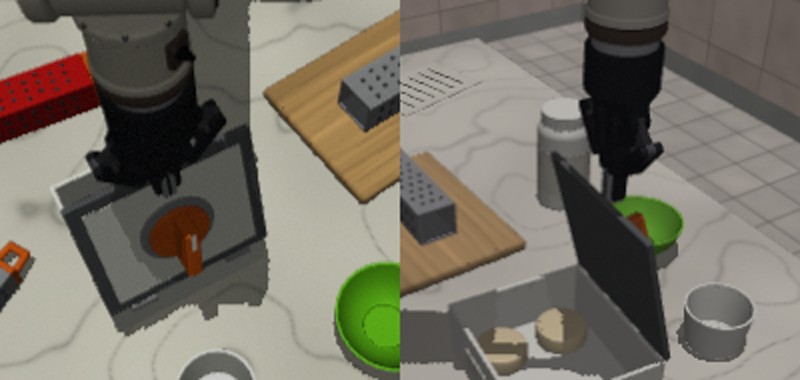

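The fingertips are on the outer face near the free edge, and the lid has come to about 1.3 rad. I'll continue along the arc.

```bash
python3 -m inch '[{"dx":0.024,"dy":0,"dz":0.006,"rx":0,"ry":0,"rz":0,"claw":-1},{"dx":0.047,"dy":0,"dz":0.015,"rx":0,"ry":0,"rz":0,"claw":-1},{"dx":0.069,"dy":0,"dz":0.028,"rx":0,"ry":0,"rz":0,"claw":-1},{"dx":0.087,"dy":0,"dz":0.045,"rx":0,"ry":0,"rz":0,"claw":-1},{"dx":0.104,"dy":0,"dz":0.063,"rx":0,"ry":0,"rz":0,"claw":-1},{"dx":0.117,"dy":0,"dz":0.086,"rx":0,"ry":0,"rz":0,"claw":-1},{"dx":0.125,"dy":0,"dz":0.102,"rx":0,"ry":0,"rz":0,"claw":-1},{"dx":0.13,"dy":0,"dz":0.117,"rx":0,"ry":0,"rz":0,"claw":-1},{"dx":0.133,"dy":0,"dz":0.134,"rx":0,"ry":0,"rz":0,"claw":-1},{"dx":0.133,"dy":0,"dz":0.134,"rx":0,"ry":0,"rz":0,"claw":-1}]'
python3 -m inch '[{"dx":0,"dy":0,"dz":0.006,"rx":0,"ry":0,"rz":0,"claw":-1},{"dx":0,"dy":0,"dz":0.012,"rx":0,"ry":0,"rz":0,"claw":-1},{"dx":0,"dy":0,"dz":0.017,"rx":0,"ry":0,"rz":0,"claw":-1},{"dx":0,"dy":0,"dz":0.017,"rx":0,"ry":0,"rz":0,"claw":-1}]'
```

```text
time_s: 11.45
tool_pos: [440.6, -205.7, 102.5]
tcp_rot: [-0.155, -3.137, -0.008]
ft_force: [-0.7, 0.5, 0.5]
opening: 0.0
finger_force: 0.0
time_s: 11.85
tool_pos: [441.7, -206.6, 87.0]
tcp_rot: [0.155, 3.135, 0.004]
ft_force: [-0.8, 0.0, -0.6]
opening: -0.005
finger_force: 0.0
```

```bash
python3 -m inch '[{"dx":0,"dy":0,"dz":0.002,"rx":0,"ry":0,"rz":0,"claw":-1},{"dx":0,"dy":0,"dz":0.003,"rx":0,"ry":0,"rz":0,"claw":-1},{"dx":0,"dy":0,"dz":0.004,"rx":0,"ry":0,"rz":0,"claw":-1},{"dx":0,"dy":0,"dz":0.004,"rx":0,"ry":0,"rz":0,"claw":-1}]'
```

```text
time_s: 12.25
tool_pos: [441.9, -206.8, 84.5]
tcp_rot: [0.155, 3.134, 0.003]
ft_force: [-3.0, 1.5, 9.1]
opening: -0.001
finger_force: 4.4
```

The lid is shut: the tip is at 84.5 mm with 9 N up. I back off over the knob and look.

```bash
python3 -m inch '[{"dx":0,"dy":0,"dz":-0.03,"rx":0,"ry":0,"rz":0,"claw":-1},{"dx":0,"dy":0,"dz":-0.08,"rx":0,"ry":0,"rz":0,"claw":-1},{"dx":-0.02,"dy":0,"dz":-0.12,"rx":0,"ry":0,"rz":0,"claw":1},{"dx":-0.06,"dy":0,"dz":-0.14,"rx":0,"ry":0,"rz":0,"claw":1},{"dx":-0.065,"dy":0,"dz":-0.14,"rx":0,"ry":0,"rz":0,"claw":1},{"dx":-0.065,"dy":0,"dz":-0.14,"rx":0,"ry":0,"rz":0,"claw":1}]'
python3 - <<'E'
from h import *
w=campose('wrist'); s=campose('scene')
uv=[]
for c in (w,s):
    h=cv2.cvtColor(c[0]['color'],cv2.COLOR_RGB2HSV); m=cv2.inRange(h,(5,150,60),(18,255,255))
    n,l,st,ct=cv2.connectedComponentsWithStats(m); print([(st[i].tolist(),ct[i].round(0).tolist()) for i in range(1,n) if st[i,4]>40])
print('expected',proj(w,[BOX+[0,0,129]]),proj(s,[BOX+[0,0,117]]))
row(BOX+[0,0,117],tool(Y+np.pi/2,0))
im=np.hstack([w[0]['color'],s[0]['color'][150:300,150:350].repeat(2,0).repeat(2,1)[:384,:] if 0 else cv2.resize(s[0]['color'][150:300,150:350],(512,384))])
cv2.imwrite('pics/k1.png',cv2.resize(im[:,:,::-1],(800,300)))
E
```

```text
time_s: 12.85
tool_pos: [506.4, -213.3, 223.4]
tcp_rot: [0.154, 3.134, 0.003]
ft_force: [0.5, 0.3, -0.1]
opening: 0.678
finger_force: 0.0
[([47, 97, 59, 49, 1473], [77.0, 121.0]), ([215, 143, 76, 84, 4227], [252.0, 182.0]), ([48, 270, 32, 20, 310], [62.0, 278.0])]
[([363, 118, 23, 27, 192], [376.0, 127.0]), ([202, 193, 29, 32, 588], [216.0, 211.0]), ([133, 231, 22, 16, 156], [145.0, 238.0]), ([145, 311, 23, 24, 235], [155.0, 321.0])]
expected [[250.26056869 194.15425733]] [[213.97139907 207.53509733]]
t 12.95 d [-0.0028 -0.0034  0.1049] r [ 0.2  0.  -0.4] F [-0.1  0.4  0.3] open 0.85 tcp [ 504.5 -212.7  221.9]
```

View pics/k1.png

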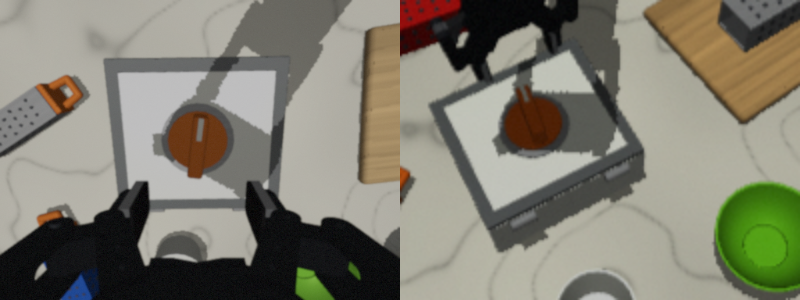

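The lid is shut. In the wrist panel the knob bar runs from (202,113) to (194,178), so it is turned slightly from the box's x. I'll compute its axis and centre.

Run:
```python
from h import *
w=campose('wrist')
p=plane(w,np.array([(202,113),(194,178)])*1.28,129); print(p.round(1).tolist(),p.mean(0).round(1))
q=plane(w,np.array([(110,60),(287,60),(281,203),(117,207)])*1.28,84.5); print(q.round(0).tolist(),q.mean(0))
d=p[0]-p[1]; ang=np.arctan2(d[1],d[0]); print('bar world angle',np.degrees(ang), 'len',np.linalg.norm(d))
a2=ang-np.pi
for z in (150,117-16): row([*p.mean(0)[:2],z],tool(ang-np.pi/2,0))
```

```text
[[467.4, -205.3, 129.0], [531.8, -219.4, 129.0]] [ 499.6 -212.4  129. ]
[[408.0, -296.0, 84.0], [426.0, -110.0, 84.0], [593.0, -118.0, 84.0], [578.0, -320.0, 84.0]] [ 501.21822433 -211.27725877   84.5       ]
bar world angle 167.59351437781555 len 65.93639489762526
t 13.0 d [ 0.0048 -0.0004  0.0718] r [ 0.2 -0.   6.7] F [ 0.3 -0.2 -0.2] open 0.92 tcp [ 504.4 -212.7  221.8]
t 13.0 d [ 0.0048 -0.0006  0.1208] r [ 0.2 -0.   6.7] F [ 0.3 -0.2 -0.2] open 0.92 tcp [ 504.4 -212.7  221.8]
```

```bash
python3 -m inch '[{"dx":0.003,"dy":-0.001,"dz":0.04,"rx":0,"ry":0,"rz":6.7,"claw":1},{"dx":0.003,"dy":-0.001,"dz":0.08,"rx":0,"ry":0,"rz":6.7,"claw":1},{"dx":0.003,"dy":-0.001,"dz":0.105,"rx":0,"ry":0,"rz":6.7,"claw":1},{"dx":0.003,"dy":-0.001,"dz":0.12,"rx":0,"ry":0,"rz":6.7,"claw":1},{"dx":0.003,"dy":-0.001,"dz":0.12,"rx":0,"ry":0,"rz":6.7,"claw":1}]' 40
python3 -m inch '[{"dx":0,"dy":0,"dz":0,"rx":0,"ry":0,"rz":0,"claw":-1},{"dx":0,"dy":0,"dz":0,"rx":0,"ry":0,"rz":0,"claw":-1},{"dx":0,"dy":0,"dz":0,"rx":0,"ry":0,"rz":0,"claw":-1},{"dx":0,"dy":0,"dz":0,"rx":0,"ry":0,"rz":0,"claw":-1},{"dx":0,"dy":0,"dz":0,"rx":0,"ry":0,"rz":0,"claw":-1},{"dx":0,"dy":0,"dz":0,"rx":0,"ry":0,"rz":0,"claw":-1},{"dx":0,"dy":0,"dz":0,"rx":0,"ry":0,"rz":0,"claw":-1},{"dx":0,"dy":0,"dz":0,"rx":0,"ry":0,"rz":0,"claw":-1},{"dx":0,"dy":0,"dz":0,"rx":0,"ry":0,"rz":0,"claw":-1}]' 40
```

```text
time_s: 13.5
tool_pos: [501.0, -212.6, 100.9]
tcp_rot: [-0.339, -3.122, -0.008]
ft_force: [0.0, 0.1, -0.6]
opening: 0.997
finger_force: 0.0
time_s: 14.4
tool_pos: [504.0, -212.7, 104.7]
tcp_rot: [0.337, 3.119, 0.007]
ft_force: [-0.1, 6.3, 5.2]
opening: 0.178
finger_force: 41.2
```

The bar is gripped at about 15 mm. Now I turn it clockwise, which is +rz.

```bash
python3 -m inch '[{"dx":0,"dy":0,"dz":0,"rx":0,"ry":0,"rz":6,"claw":-1},{"dx":0,"dy":0,"dz":0,"rx":0,"ry":0,"rz":14,"claw":-1},{"dx":0,"dy":0,"dz":0,"rx":0,"ry":0,"rz":22,"claw":-1},{"dx":0,"dy":0,"dz":0,"rx":0,"ry":0,"rz":30,"claw":-1},{"dx":0,"dy":0,"dz":0,"rx":0,"ry":0,"rz":38,"claw":-1},{"dx":0,"dy":0,"dz":0,"rx":0,"ry":0,"rz":46,"claw":-1},{"dx":0,"dy":0,"dz":0,"rx":0,"ry":0,"rz":54,"claw":-1},{"dx":0,"dy":0,"dz":0,"rx":0,"ry":0,"rz":62,"claw":-1},{"dx":0,"dy":0,"dz":0,"rx":0,"ry":0,"rz":70,"claw":-1},{"dx":0,"dy":0,"dz":0,"rx":0,"ry":0,"rz":75,"claw":-1}]' 40
python3 -c "
from h import *
o=monitor.get_obs();print(o['ft_torque'],o['joints'].round(2))"
```

```text
time_s: 15.4
tool_pos: [504.8, -211.8, 104.7]
tcp_rot: [2.173, 2.266, 0.013]
ft_force: [4.4, 9.4, 4.1]
opening: 0.179
finger_force: 41.1
[ 1.24290113 -0.52695801  0.19483019] [-0.62  0.22  1.79  0.01  1.13 -0.67]
```

```bash
python3 -m inch '[{"dx":0,"dy":0,"dz":0,"rx":0,"ry":0,"rz":8,"claw":-1},{"dx":0,"dy":0,"dz":0,"rx":0,"ry":0,"rz":16,"claw":-1},{"dx":0,"dy":0,"dz":0,"rx":0,"ry":0,"rz":24,"claw":-1},{"dx":0,"dy":0,"dz":0,"rx":0,"ry":0,"rz":32,"claw":-1},{"dx":0,"dy":0,"dz":0,"rx":0,"ry":0,"rz":40,"claw":-1},{"dx":0,"dy":0,"dz":0,"rx":0,"ry":0,"rz":48,"claw":-1},{"dx":0,"dy":0,"dz":0,"rx":0,"ry":0,"rz":56,"claw":-1},{"dx":0,"dy":0,"dz":0,"rx":0,"ry":0,"rz":64,"claw":-1},{"dx":0,"dy":0,"dz":0,"rx":0,"ry":0,"rz":72,"claw":-1},{"dx":0,"dy":0,"dz":0,"rx":0,"ry":0,"rz":76,"claw":-1}]' 40
python3 -c "
from h import *
o=monitor.get_obs();print(o['ft_torque'],o['joints'].round(2))"
python3 -m inch '[{"dx":0,"dy":0,"dz":0,"rx":0,"ry":0,"rz":2,"claw":-1},{"dx":0,"dy":0,"dz":0,"rx":0,"ry":0,"rz":4,"claw":-1},{"dx":0,"dy":0,"dz":0,"rx":0,"ry":0,"rz":4,"claw":-1}]' 40
python3 -c "
from h import *
o=monitor.get_obs();print(o['ft_torque'],np.degrees(R.from_rotvec(o['tcp_rot']).as_euler('zyx')))"
```

```text
time_s: 16.4
tool_pos: [505.9, -212.5, 104.7]
tcp_rot: [-3.107, -0.448, -0.015]
ft_force: [9.5, 6.9, 0.8]
opening: 0.178
finger_force: 40.6
[ 1.01799313 -1.06185279  0.1536851 ] [-0.62  0.22  1.79  0.01  1.12  0.66]
time_s: 16.7
tool_pos: [505.9, -212.6, 104.7]
tcp_rot: [-3.12, -0.348, -0.015]
ft_force: [8.8, 5.8, -0.2]
opening: 0.175
finger_force: 45.1
[ 1.00538747 -1.25075057  0.93426894] [ -12.72927121    0.53953722 -179.8355787 ]
```

The torque jumped to 0.93 N m, so the knob is at its stop after about 155°. I'll hold briefly, release, rise and check.

```bash
python3 -m inch '[{"dx":0,"dy":0,"dz":0,"rx":0,"ry":0,"rz":1,"claw":-1},{"dx":0,"dy":0,"dz":0,"rx":0,"ry":0,"rz":1,"claw":-1},{"dx":0,"dy":0,"dz":0,"rx":0,"ry":0,"rz":1,"claw":-1},{"dx":0,"dy":0,"dz":0,"rx":0,"ry":0,"rz":-2,"claw":0.5},{"dx":0,"dy":0,"dz":0,"rx":0,"ry":0,"rz":-2,"claw":1},{"dx":0,"dy":0,"dz":0,"rx":0,"ry":0,"rz":-2,"claw":1},{"dx":0,"dy":0,"dz":0,"rx":0,"ry":0,"rz":-2,"claw":1},{"dx":0,"dy":0,"dz":0,"rx":0,"ry":0,"rz":-2,"claw":1}]' 40
python3 -m inch '[{"dx":0,"dy":0,"dz":-0.02,"rx":0,"ry":0,"rz":0,"claw":1},{"dx":0,"dy":0,"dz":-0.05,"rx":0,"ry":0,"rz":0,"claw":1},{"dx":0,"dy":0,"dz":-0.09,"rx":0,"ry":0,"rz":0,"claw":1},{"dx":0,"dy":0,"dz":-0.13,"rx":0,"ry":0,"rz":0,"claw":1},{"dx":0,"dy":0,"dz":-0.15,"rx":0,"ry":0,"rz":0,"claw":1},{"dx":0,"dy":0,"dz":-0.15,"rx":0,"ry":0,"rz":0,"claw":1}]'
python3 - <<'E'
from h import *
w=campose('wrist'); s=campose('scene')
m=cv2.inRange(cv2.cvtColor(w[0]['color'],cv2.COLOR_RGB2HSV),(5,150,60),(18,255,255))
im=np.hstack([w[0]['color'],cv2.resize(s[0]['color'][50:300,150:483],(512,384))])
cv2.imwrite('pics/k2.png',cv2.resize(im[:,:,::-1],(800,300)))
# expected bar ends at knob=2.8 and 2.7 rad on z=129
for k in (2.8,2.7,2.5):
  a=Y-k; c=np.array([504,-213,129.]); u=32*np.array([np.cos(a),np.sin(a),0]); print(k,(proj(w,[c+u,c-u])/1.28).round(0).tolist())
E
```

```text
time_s: 17.5
tool_pos: [503.2, -214.0, 103.6]
tcp_rot: [-3.115, -0.399, -0.006]
ft_force: [-0.2, 0.7, -0.3]
opening: 0.99
finger_force: 0.0
time_s: 18.1
tool_pos: [504.4, -215.5, 257.8]
tcp_rot: [3.112, 0.399, 0.015]
ft_force: [-0.6, 0.6, -0.5]
opening: 0.997
finger_force: 0.0
2.8 [[193.0, 171.0], [193.0, 115.0]]
2.7 [[196.0, 171.0], [190.0, 115.0]]
2.5 [[201.0, 170.0], [185.0, 116.0]]
```

View pics/k2.png

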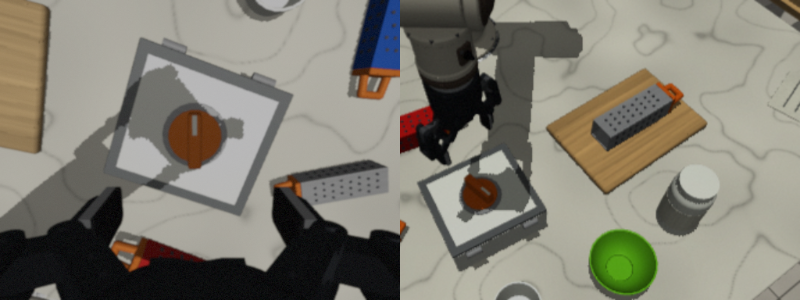

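The bar runs from (194,112) to (195,168), which matches 2.8 rad. The lid is shut, the grater lies on the board, the bystanders have not moved and the arm is clear of everything. I'm handing in.

```bash
python3 -c "
from plant import robot
print(robot.close_job())"
```

```text
the job is handed in; nothing more can be done
None
```

I handed the job in: the grater lies flat on the cutting board, the lid is shut, the knob is at its locked stop, and the jar, bowl and tub were not touched; no verdict was shown.

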